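# Centre the wobbly tasting cup on the stall scale, then tare

## Task

The little footed copper cup stands off to one side on the small round pan of the scale. Without gripping or lifting it, centre it on the pan with light taps of the fingers low on its foot, keeping it standing and never shoving it hard; once it stands still in the middle, press the scale's round key down fully and let it go. Leave the other cup, the jar, the shaker and the brass weight where they are.

Things in the scene. Friction and masses are not known exactly. Their poses are not given: they have to be found in the camera images.
- cup: loose copper footed cup (like an egg cup) on the pan, round, 58 mm tall, 0.12 to 0.2 kg. Origin: centre of the foot's underside; z up. Foot: disc 44 mm across (the cup's widest part), vertical rim 4 to 10 mm up; only a 26 mm flat under it rests on the pan, so it tips if pushed at the bowl. Stem 14 to 18 mm across, 16 to 27 mm up; bowl 40 mm across, 38 to 58 mm up. Slides at 1 to 2 N on the foot's rim
- pan: the scale's round flat steel pan, fixed to the scale, 110 mm across and 6 mm thick, no rim, with a thin dark ring 62 mm across drawn around its centre. Origin: centre of its upper face, 74 mm above the counter; z up; its yaw means nothing. The space beside the pan is free down to the scale's housing, whose top is 44 mm above the counter
- scale: the white bench scale, fixed to the counter: housing 235 x 170 mm, top 44 mm above the counter. Origin: on the counter under the pan's centre; its x axis points from the key panel to the pan, so the panel (blank display and key) lies towards -x, about 90 to 147 mm from the pan's centre; the housing reaches 88 mm to +x and 85 mm to each side (y)
- key_top (a point): centre of the top of the round black key, 26 mm across, on the scale's panel: 112 mm to -x and 45 mm to -y of the pan's centre in the scale's axes, 64 mm above the counter when up, 9 mm proud of its grey collar 42 mm across. It is pressed straight down
- key (a joint): travel of that key (m): 0 is up, 0.005 is fully down (4 N there); a spring brings it back
- spare_cup: bystander: another copper cup of the same kind, standing on the counter beside the scale; origin: centre of its underside
- jar: bystander: amber glass jar with white lid, 72 mm across, 105 mm tall, on the counter; origin: centre of its underside
- shaker: bystander: white plastic bottle with black cap, 48 mm across, 110 mm tall, on the counter; origin: centre of its underside
- weight: bystander: brass knobbed weight, 38 mm across, 50 mm tall, on the counter; origin: centre of its underside
Things that resemble listed ones, but are neither listed nor needed, are in the scene too. What is shaped like the cup but black, green or purple is not meant.

How it is judged:
By the outcome, as a careful person would: the job done as asked, in the order asked, and still so for the second after the job is handed in, with the robot touching nothing.
It also fails if it takes over 58 s, if anything falls off the work surface, if the arm or the gripper's body presses on something with over 40 N, if the wrist force passes 120 N, or if a joint passes its speed limit or range.

## Robot

A 6-joint arm with a two-finger parallel gripper is mounted at the origin on the work surface. World frame = base frame: x ahead of the robot, y to its left, z up, the work surface at z = 0. Lengths are in m, angles in rad, forces in N, time in s.
With the tool pointing down it reaches from about 0.375 to 0.925 m from the base axis. Payload 5.7 kg.
Tool frame: the origin (TCP) lies on the centre line of the jaws, within the pads' length; the fingertips stand 17 mm ahead of it and the grasp point (between the pads) lies 2 mm behind it; x points along the fingers, y is the direction in which the jaws open and shut, and the axes are right-handed (so a half turn about x gives the same grasp; the last joint's range is limited). The gripper opens to 88 mm and grips with 3 to 60 N. Pads are 20 mm wide; open, the fingers measure 115 mm over their backs; the gripper's body (75 mm by 178 mm) begins 61 mm behind the grasp point.
Start: joints at [1.03, 0.359, 1.51, -0, 1.272, -0.115], TCP at [0.248, 0.546, 0.24] pointing down, gripper open.
Joint ranges: [-2.97, 2.97], [-1.01, 2.36], [0.21, 2.38], [-0.96, 4.11], [0.2, 2.71], [-2.98, 2.98]. Speed limits (rad/s): [2.39, 2.39, 3.14, 3.14, 3.14, 3.14].

## Interface

Orientations are given as a rotation vector (axis times angle).
In Python, from workcell import manip gives the robot as it stands. Calls block until the motion is done:
- manip.move_to(position, orientation): joint-space move of the TCP to a pose.
- manip.move_l(position, attitude=None, vel=0.15, until_force=None): straight line of the TCP; attitude=None keeps the orientation; vel is the mean speed in m/s. With until_force (N) it stops when the force on the tool has changed by that much, and returns True; else False.
- manip.move_j(angles): joint-space move.
- manip.set_gripper(opening): finger opening in m; the grip force is fixed at half the most; returns when the fingers have stopped.
- manip.hold(seconds).
- manip.solve_ik(position, orientation): joint angles nearest the present ones, or None.
- manip.grab_frame(name): name is "scene" or "top" or "wrist"; returns the picture (480x640x3 uint8, red, green, blue); there is no depth.
- manip.camera_model(name): a dict with "mtx" (3x3 intrinsics, pixels), "R" (3x3) and "t" (3): a world point X has camera coordinates R X + t; the wrist camera has in their place "T_tool_cam" (4x4, takes a point from camera to tool coordinates, whose origin is the TCP and whose axes are the tool frame's). Camera axes: x right, y down, z forward; pixel columns grow to the right and rows downward; lengths in m; the calibration is good to about 2 mm. A picture is of the moment at which its call begins: read the wrist's pose just before it. camera_model takes no time and is no camera call.
A pose or a line that the arm cannot do raises manip.Unreachable and nothing moves.
- manip.close_job(): hands the job in, once; it reports no verdict.
Readings, each from a call of its own:
- manip.current_time_s(): time.
- manip.current_qpos(): joint angles.
- manip.current_joint_velocities(): joint speeds.
- manip.current_joint_efforts(): joint torques, N m.
- manip.current_tool_pos(): TCP position.
- manip.current_eef_rot(): TCP orientation.
- manip.current_ft_force(): force on the tool from outside, world axes, zero at the start.
- manip.current_moment(): the same for the moment, N m.
- manip.current_width(): finger opening in m.
Only numpy, scipy, OpenCV 4.12 (cv2) and the standard library are available. Lean on these libraries where they do the work, as an engineer would, in place of code of your own. Each camera call takes 0.05 s, during which the arm holds its last target.

## Working session

There is one attempt and no reset: what is moved stays moved. The work goes in short steps, each a Python script; the robot and the scene stay as the last script left them, time stands still between calls to the robot, and variables do not carry over. Pictures are saved under pics/ and viewed, and the job is handed in when it is done.

```bash
ls; mkdir -p pics; python3 - <<'E'
from workcell import manip
import cv2,numpy as np
for n in ["scene","top","wrist"]:
    f=manip.grab_frame(n); cv2.imwrite(f"pics/{n}0.png",f[:,:,::-1])
    m=manip.camera_model(n); print(n,{k:np.round(v,3).tolist() for k,v in m.items()})
print(manip.current_time_s(),manip.current_eef_rot(),manip.current_tool_pos(),manip.current_width())
E
```

```text
pics
scene {'mtx': [[526.333, 0.0, 320.818], [0.0, 526.333, 234.785], [0.0, 0.0, 1.0]], 'R': [[-0.155, 0.988, -0.005], [0.769, 0.118, -0.628], [-0.62, -0.101, -0.778]], 't': [0.055, -0.419, 1.281]}
top {'mtx': [[451.481, 0.0, 318.379], [0.0, 451.481, 237.96], [0.0, 0.0, 1.0]], 'R': [[0.004, -1.0, 0.007], [-0.99, -0.005, -0.143], [0.143, -0.006, -0.99]], 't': [0.05, 0.641, 0.704]}
wrist {'mtx': [[352.619, 0.0, 321.887], [0.0, 352.619, 231.541], [0.0, 0.0, 1.0]], 'T_tool_cam': [[0.0, -0.263, 0.965, -0.144], [1.0, -0.001, -0.0, 0.001], [0.001, 0.965, 0.263, -0.071], [0.0, 0.0, 0.0, 1.0]]}
0.15 [ 0.33286676  1.54535136 -0.33507696] [0.24756645 0.54597727 0.23898149] 0.08793892205813698
```

View pics/scene0.png

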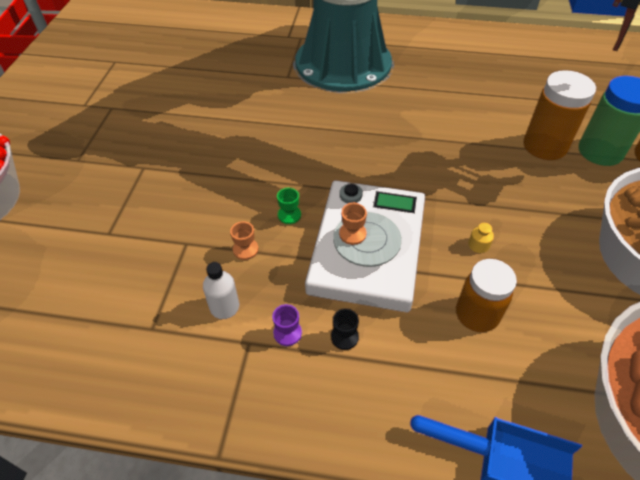

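View pics/top0.png

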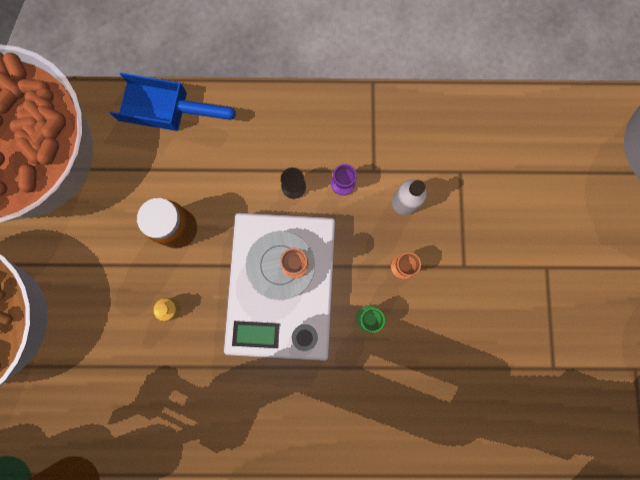

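View pics/wrist0.png

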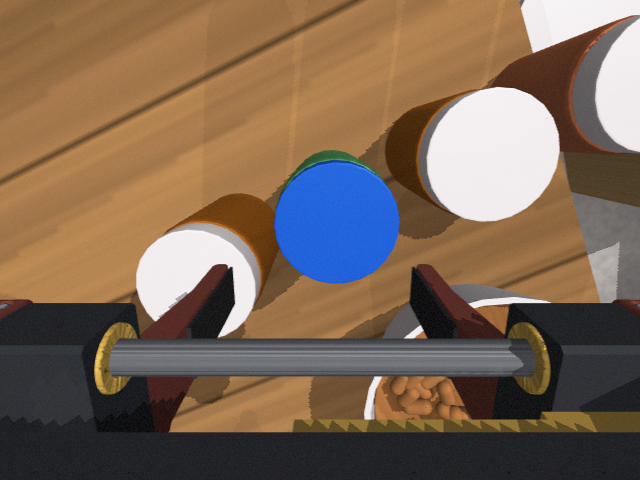

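Candidates for "the cup": copper on the pan (top 294,262 / scene 353,222), the spare copper cup on the counter (top 406,265 / scene 244,240), green (371,319), purple (344,180) and black (293,183) cups in top. I choose the copper one standing on the pan and will check it in a crop.

```bash
python3 - <<'E'
import cv2,numpy as np
a=cv2.imread("pics/top0.png")[205:365,220:430]; b=cv2.imread("pics/scene0.png")[175:310,220:430]
a=cv2.resize(a,None,fx=3.8,fy=3.8,interpolation=cv2.INTER_CUBIC);b=cv2.resize(b,None,fx=3.8,fy=3.8,interpolation=cv2.INTER_CUBIC)
cv2.imwrite("pics/ctop.png",a);cv2.imwrite("pics/csc.png",b)
E
```

```text
(no output)
```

View pics/ctop.png

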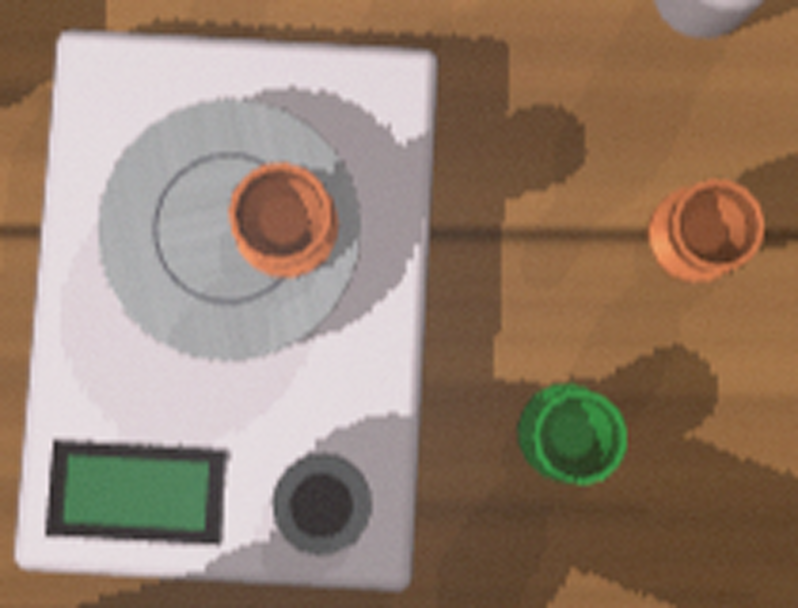

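View pics/csc.png

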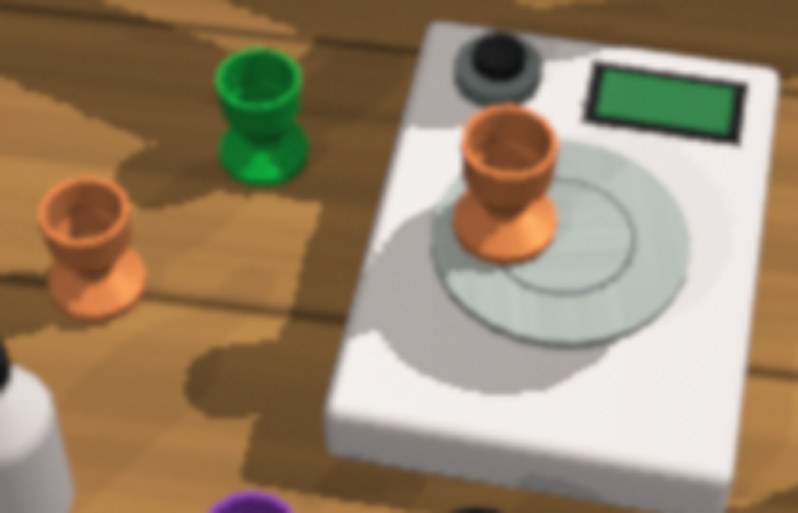

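```bash
cat > h.py <<'E'
from workcell import manip
import cv2,numpy as np
from scipy.spatial.transform import Rotation as Rn
def cam(n):
    m=manip.camera_model(n); K=np.array(m["mtx"])
    if n=="wrist":
        R=Rn.from_rotvec(manip.current_eef_rot()).as_matrix(); p=np.array(manip.current_tool_pos())
        T=np.array(m["T_tool_cam"]); Rwc=R@T[:3,:3]; c=R@T[:3,3]+p
        return K,Rwc.T,-Rwc.T@c
    return K,np.array(m["R"]),np.array(m["t"])
def ray(C,px,z):
    K,R,t=C; c=-R.T@t; d=R.T@np.linalg.solve(K,[px[0],px[1],1.]); return c+d*(z-c[2])/d[2]
def proj(C,X):
    K,R,t=C; v=K@(R@np.asarray(X,float)+t); return v[:2]/v[2]
def att(yaw):
    # tool x down; tool y at angle yaw in world plane
    y=np.array([np.cos(yaw),np.sin(yaw),0]); x=np.array([0,0,-1.]); z=np.cross(x,y)
    return Rn.from_matrix(np.c_[x,y,z]).as_rotvec()
E
python3 - <<'E'
from h import *
C=cam("top"); S=cam("scene")
print("pan top",ray(C,(280.4,265.3),.074),"pan scene",ray(S,(220+561/3.8,175+243/3.8),.074))
f=lambda x,y:(220+x/3.8,205+y/3.8)
print("cup rim",ray(C,f(283,216),.132),"key",ray(C,f(321,504),.064),ray(S,(220+499/3.8,175+55/3.8),.064))
print("spare",ray(C,f(715,228),.058),"cup foot scene", ray(S,(220+505/3.8,175+217/3.8),.078))
R=Rn.from_rotvec(manip.current_eef_rot()).as_matrix();print(R)
E
```

```text
pan top [0.59252708 0.11311908 0.074     ] pan scene [0.59633952 0.11461379 0.074     ]
cup rim [0.59286146 0.08821146 0.132     ] key [0.47975739 0.07427205 0.064     ] [0.48208449 0.07500501 0.064     ]
spare [ 0.59531323 -0.09282247  0.058     ] cup foot scene [0.58914424 0.08987321 0.078     ]
[[-7.58489094e-04  4.13031815e-01  9.10716281e-01]
 [-1.26660926e-03  9.10715416e-01 -4.13032477e-01]
 [-9.99998910e-01 -1.46680230e-03 -1.67617790e-04]]
```

```bash
cat >> h.py <<'E'
def att_push(phi,tilt=np.radians(6)):
    # push direction phi in plane, tool -z ~ push dir, tip leading by tilt
    d=np.array([np.cos(phi),np.sin(phi),0]); x=np.array([0,0,-1])*np.cos(tilt)+d*np.sin(tilt)
    y=np.cross(d,[0,0,1.]); z=np.cross(x,y); 
    return Rn.from_matrix(np.c_[x,y,z]).as_rotvec()
E
python3 - <<'E'
from h import *
a=att_push(np.pi/2); print(Rn.from_rotvec(a).as_matrix().round(3))
manip.set_gripper(0.0)
manip.move_to([0.592,0.01,0.23],a)
print(manip.current_time_s(),manip.current_qpos(),manip.current_width())
C=cam("wrist"); f=manip.grab_frame("wrist"); cv2.imwrite("pics/w1.png",f[:,:,::-1])
np.savez("w1.npz",K=C[0],R=C[1],t=C[2])
E
```

```text
[[ 0.     1.     0.   ]
 [ 0.105  0.    -0.995]
 [-0.995  0.    -0.105]]
3.7667 [-0.16250943  0.35867118  1.54128463  0.10880415  1.2605539  -0.19801277] 0.0005031202031373474
```

View pics/w1.png

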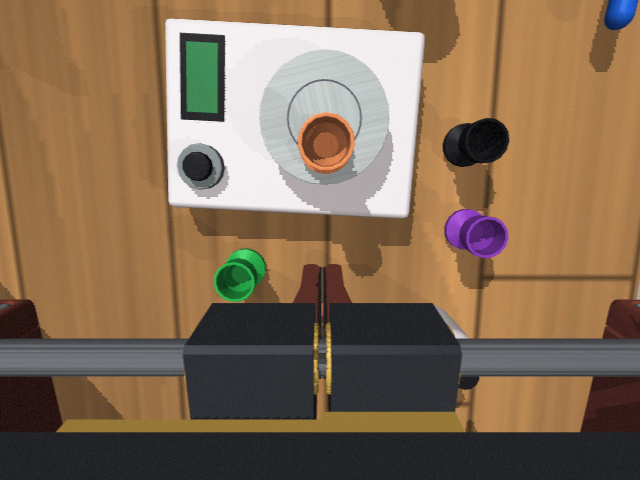

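```bash
cat >> h.py <<'E'
from scipy.optimize import least_squares
def circ(P,r=None):
    P=np.asarray(P)[:,:2]; c0=P.mean(0)
    if r is None:
        s=least_squares(lambda q:np.linalg.norm(P-q[:2],axis=1)-q[2],[*c0,.03],loss="soft_l1",f_scale=.0007); return s.x
    s=least_squares(lambda q:np.linalg.norm(P-q[:2],axis=1)-r,c0,loss="soft_l1",f_scale=.0007); return s.x
def masks(f):
    h=cv2.cvtColor(f,cv2.COLOR_RGB2HSV).astype(int)
    H,S,V=h[...,0],h[...,1],h[...,2]
    return H,S,V
E
python3 - <<'E'
from h import *
f=cv2.imread("pics/w1.png")[:,:,::-1].copy()
H,S,V=masks(f)
for p in [(300,80),(350,100),(325,118),(370,140),(200,60+90),(240,60),(380,60),(400,140),(326,142),(310,125),(326,118+0),(200,165),(220,240-20),(330,230)]:
    print(p,f[p[1],p[0]],H[p[1],p[0]],S[p[1],p[0]],V[p[1],p[0]])
c=cv2.resize(f[35:215,240:410],None,fx=3.3,fy=3.3,interpolation=cv2.INTER_CUBIC); cv2.imwrite("pics/w1c.png",c[:,:,::-1])
E
```

```text
(300, 80) [202 209 206] 77 9 209
(350, 100) [195 201 200] 85 8 201
(325, 118) [86 53 33] 11 157 86
(370, 140) [192 199 196] 77 9 199
(200, 150) [143 152 152] 90 15 152
(240, 60) [238 234 233] 6 5 238
(380, 60) [243 238 239] 174 5 243
(400, 140) [242 236 238] 170 6 242
(326, 142) [159  95  60] 11 159 159
(310, 125) [87 52 33] 11 158 87
(326, 118) [86 50 29] 11 169 86
(200, 165) [37 36 40] 128 26 40
(220, 220) [114  85  54] 16 134 114
(330, 230) [97 71 43] 16 142 97
```

View pics/w1c.png

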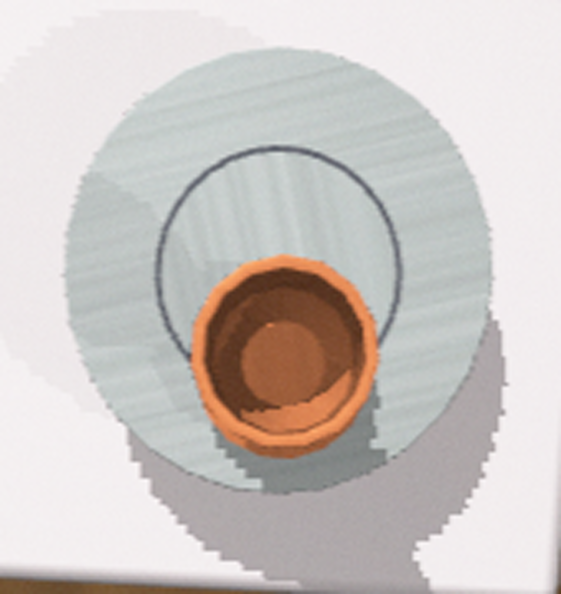

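```bash
cat >> h.py <<'E'
def measure(f,C,roi=None):
    g=cv2.GaussianBlur(f,(5,5),0).astype(int)
    H,S,V=masks(f)
    pan=((g[...,1]-g[...,0]>=2)&(S<40)&(V>70)).astype(np.uint8)
    cup=((S>110)&(H<16)&(V>60)).astype(np.uint8)
    # only inside expected area
    c=proj(C,[.594,.114,.074]).astype(int); m=np.zeros_like(pan); cv2.circle(m,tuple(map(int,c)),100,1,-1)
    pan=cv2.morphologyEx(pan*m,cv2.MORPH_OPEN,np.ones((3,3)))
    cs,_=cv2.findContours(pan,cv2.RETR_EXTERNAL,cv2.CHAIN_APPROX_NONE)
    hull=cv2.convexHull(max(cs,key=cv2.contourArea))[:,0]
    hp=np.vstack([np.linspace(hull[i],hull[(i+1)%len(hull)],6)[:-1] for i in range(len(hull)) if np.linalg.norm(hull[i]-hull[(i+1)%len(hull)])<12])
    pc=circ([ray(C,p,.074) for p in hp])
    m2=np.zeros_like(pan); q=proj(C,[*pc[:2],.1]).astype(int); cv2.circle(m2,tuple(map(int,q)),85,1,-1)
    cs,_=cv2.findContours(cup*m2,cv2.RETR_EXTERNAL,cv2.CHAIN_APPROX_NONE)
    k=max(cs,key=cv2.contourArea)[:,0].astype(float)
    return pc,k,hp
def cupxy(k,C,z=.132,r=.020,frac=.55):
    # rim edge on the side away from the foot (top of image here)
    top,bot=k[:,1].min(),k[:,1].max()
    kk=k[k[:,1]<top+frac*(bot-top)]
    return circ([ray(C,p,z) for p in kk],r),circ([ray(C,p,z) for p in kk]),kk
E
python3 - <<'E'
from h import *
d=np.load("w1.npz"); C=(d["K"],d["R"],d["t"])
f=cv2.imread("pics/w1.png")[:,:,::-1].copy()
pc,k,hp=measure(f,C); print("pan",pc,len(hp))
print(k.min(0),k.max(0))
a,b,kk=cupxy(k,C); print("cup",a,b)
print(a-pc[:2])
# foot near edge
X=ray(C,proj(C,[a[0],a[1],.078]),.078); print("expected foot lower row",proj(C,[a[0],a[1]-.022,.080]))
print("cam",-C[1].T@C[2])
for (u,v) in [(203,165)]:
    pass
print("key",ray(C,(199,165),.064))
S=cam("scene");fs=cv2.imread("pics/scene0.png")[:,:,::-1].copy()
pc2,k2,_=measure(fs,S);print("scene pan",pc2)
kk=k2[k2[:,1]>k2[:,1].max()-11]; print("scene foot",circ([ray(S,p,.078) for p in kk],.022),k2.min(0),k2.max(0))
T=cam("top");ft=cv2.imread("pics/top0.png")[:,:,::-1].copy()
pc3,k3,_=measure(ft,T);print("top pan",pc3, "cup",circ([ray(T,p,.132) for p in k3],None))
E
```

```text
pan [0.59486687 0.11343886 0.05390477] 210
[298. 112.] [353. 173.]
cup [0.595793   0.08809111] [0.59577283 0.0894793  0.01889915]
[ 0.00092613 -0.02534775]
expected foot lower row [324.98234341 175.45569898]
cam [0.59302027 0.06717068 0.38079338]
key [0.48469276 0.07515    0.064     ]
scene pan [0.59383638 0.11326057 0.05420574]
scene foot [0.5900413  0.08877555] [340. 202.] [366. 244.]Traceback (most recent call last):
  File "<stdin>", line 18, in <module>
  File "h.py", line 43, in measure
    hull=cv2.convexHull(max(cs,key=cv2.contourArea))[:,0]
                        ~~~^^^^^^^^^^^^^^^^^^^^^^^^
ValueError: max() iterable argument is empty
```

```bash
cat >> h.py <<'E'
def snap(name,n="wrist"):
    C=cam(n); f=manip.grab_frame(n); cv2.imwrite(f"pics/{name}.png",f[:,:,::-1]); np.savez(f"{name}.npz",K=C[0],R=C[1],t=C[2]); return f,C
E
python3 - <<'E'
from h import *
x=.5953; z=.0944
manip.move_l([x,.035,.14],vel=.15)
manip.move_l([x,.035,z],vel=.06)
fs=[]
for i in range(4): fs.append(manip.current_ft_force()); manip.hold(.03)
print(np.round(fs,2),manip.current_tool_pos())
r=manip.move_l([x,.062,z],vel=.02,until_force=0.8)
print(r,manip.current_tool_pos(),manip.current_ft_force(),manip.current_time_s())
snap("w2")
E
```

```text
[[ 0.63  0.7   0.39]
 [-0.22  0.64 -0.06]
 [ 0.18 -1.28  0.43]
 [-0.34 -0.46  0.24]] [0.59567224 0.0349609  0.09483739]
True [0.59497691 0.0563423  0.09403481] [-0.40536288 -0.18104124  0.07116684] 6.6167
```

View pics/w2.png

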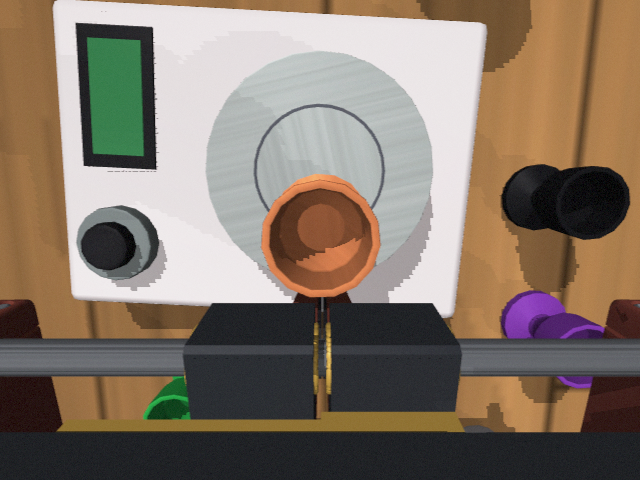

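```bash
cat >> h.py <<'E'
def look(name,save=True):
    f,C=snap(name); return look2(f,C)
def look2(f,C):
    pc,k,hp=measure(f,C)
    top,bot=k[:,1].min(),k[:,1].max()
    kk=k[(k[:,1]>top+.4*(bot-top))]
    a=circ([ray(C,p,.132) for p in kk],.020)
    tt=k[(k[:,1]<top+.08*(bot-top))]; ft=circ([ray(C,p,.082) for p in tt],.022)
    print("pan",pc.round(4),"cup rim",a.round(4),"foot",ft.round(4),"off mm",((a-pc[:2])*1e3).round(1),((ft-pc[:2])*1e3).round(1))
    return pc,a,ft
E
python3 - <<'E'
from h import *
d=np.load("w2.npz"); C=(d["K"],d["R"],d["t"])
f=cv2.imread("pics/w2.png")[:,:,::-1].copy(); look2(f,C)
# ring fit by dark thin pixels
E
```

```text
pan [0.5939 0.1117 0.0475] cup rim [0.5951 0.104 ] foot [0.5957 0.0905] off mm [ 1.2 -7.8] [  1.8 -21.2]
```

```bash
sed -i 's/,100,1,-1)/,150,1,-1)/' h.py; python3 - <<'E'
from h import *
d=np.load("w2.npz"); C=(d["K"],d["R"],d["t"])
f=cv2.imread("pics/w2.png")[:,:,::-1].copy(); look2(f,C)
pc,k,hp=measure(f,C);print(k.min(0),k.max(0))
H,S,V=masks(f)
for p in [(302,298),(305,300),(338,300),(321,240),(300,210),(265,240),(340,260),(321,292)]: print(p,H[p[1],p[0]],S[p[1],p[0]],V[p[1],p[0]])
for r in (182,186,290,296): print(r,ray(C,(321,r),.132),ray(C,(321,r),.084))
print(ray(C,(321,177),.084), ray(C,(263,238),.132),ray(C,(380,238),.132),-C[1].T@C[2])
E
```

```text
pan [0.5948 0.1137 0.0539] cup rim [0.5953 0.1056] foot [0.5957 0.0905] off mm [ 0.5 -8.1] [  0.9 -23.2]
[262. 174.] [378. 256.]
(302, 298) 8 151 44
(305, 300) 3 136 43
(338, 300) 7 145 44
(321, 240) 10 153 143
(300, 210) 11 164 90
(265, 240) 10 160 220
(340, 260) 11 157 214
(321, 292) 10 161 219
182 [0.59593107 0.11012872 0.132     ] [0.59580435 0.10906222 0.084     ]
186 [0.59592972 0.10887144 0.132     ] [0.59580242 0.10726974 0.084     ]
290 [0.59589274 0.07450231 0.132     ] [0.59574969 0.05827068 0.084     ]
296 [0.59589049 0.07241541 0.132     ] [0.59574649 0.05529545 0.084     ]
[0.59580675 0.11129371 0.084     ] [0.57706174 0.09211394 0.132     ] [0.61508575 0.09208936 0.132     ] [0.59622878 0.1126342  0.24476323]
```

```bash
sed -i 's/,85,1,-1)/,130,1,-1)/' h.py; python3 - <<'E'
from h import *
x=.5953; z=.0944
y=manip.current_tool_pos()[1]
for i in range(3):
    r=manip.move_l([x,y+.006,z],vel=.02,until_force=3.5)
    print(r,manip.current_tool_pos().round(4),manip.current_ft_force().round(2))
    manip.move_l([x,y+.003,z],vel=.03)
    y+=.006
    if r: break
look("w3"); print(manip.current_time_s())
E
```

```text
False [0.5953 0.0624 0.0944] [-0.5  -0.91  0.35]
False [0.5953 0.0685 0.0944] [-0.43 -0.06 -0.41]
False [0.5953 0.0745 0.0944] [-0.19  0.13 -0.01]
pan [0.5947 0.1139 0.0539] cup rim [0.5955 0.1106] foot [0.5955 0.1087] off mm [ 0.8 -3.3] [ 0.7 -5.1]
9.1333
```

View pics/w3.png

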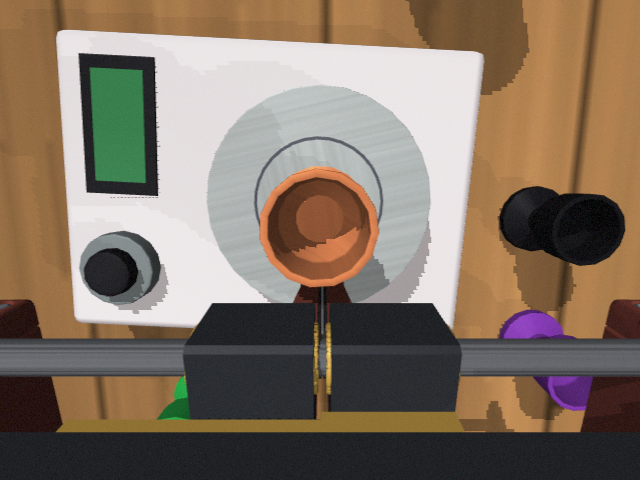

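```bash
python3 - <<'E'
from h import *
x=.5950; z=.0944
r=manip.move_l([x,.0788,z],vel=.015,until_force=3.5)
print(r,manip.current_tool_pos().round(4))
manip.move_l([x,.06,z],vel=.06)
manip.move_l([x,.035,.15],vel=.12)
manip.move_l([x,.020,.24],vel=.15)
manip.hold(.2)
look("w4"); print(manip.current_time_s())
f=cv2.imread("pics/w4.png"); cv2.imwrite("pics/w4c.png",cv2.resize(f[35:215,220:420],None,fx=3.3,fy=3.3,interpolation=cv2.INTER_CUBIC))
E
```

```text
False [0.595  0.079  0.0944]
pan [0.5949 0.1135 0.0539] cup rim [0.6222 0.0449] foot [0.682  0.1444] off mm [ 27.3 -68.5] [87.2 30.9]
11.925
```

View pics/w4c.png

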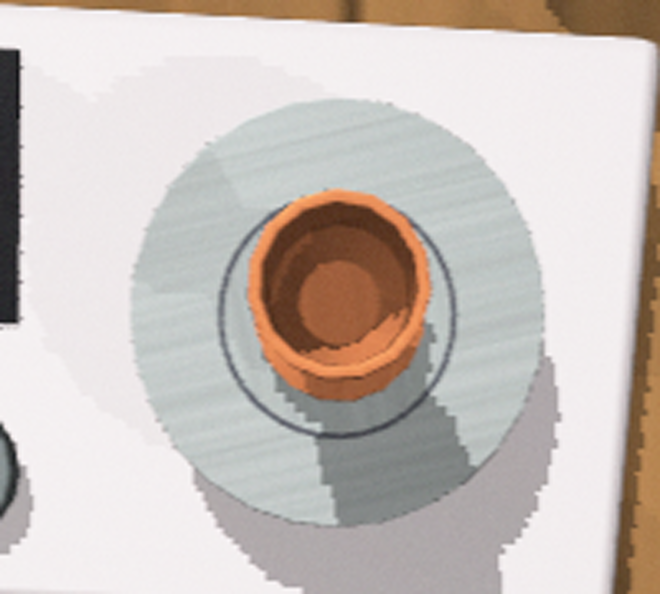

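```bash
python3 - <<'E'
from h import *
manip.move_l([.5955,.056,.25],vel=.15)
manip.hold(.2)
f,C=snap("w5"); print(manip.current_time_s(), "cam",-C[1].T@C[2])
pc,k,hp=measure(f,C); 
H,S,V=masks(f); m=((S>110)&(H<16)&(V>60)).astype(np.uint8)
q=proj(C,[*pc[:2],.132]).astype(int); mm=np.zeros_like(m); cv2.circle(mm,tuple(map(int,q)),50,1,-1)
cs,_=cv2.findContours(m*mm,cv2.RETR_EXTERNAL,cv2.CHAIN_APPROX_NONE); k=max(cs,key=cv2.contourArea)[:,0].astype(float)
print(k.min(0),k.max(0),cv2.fitEllipse(k.astype(np.float32)))
a=circ([ray(C,p,.132) for p in k]); print("pan",pc,"rim",a,"off mm",(a-pc)[:2]*1e3)
cv2.imwrite("pics/w5c.png",cv2.resize(f[90:290,220:420,::-1],None,fx=3,fy=3,interpolation=cv2.INTER_CUBIC))
E
```

```text
12.575 cam [0.596864   0.11164462 0.40037376]
[295. 145.] [346. 197.] ((320.5287780761719, 170.9121551513672), (50.38264846801758, 51.530418395996094), 171.85362243652344)
pan [0.59481803 0.11371171 0.0538633 ] rim [0.59546486 0.11363876 0.01896738] off mm [ 0.64683173 -0.07294805]
```

View pics/w5.png

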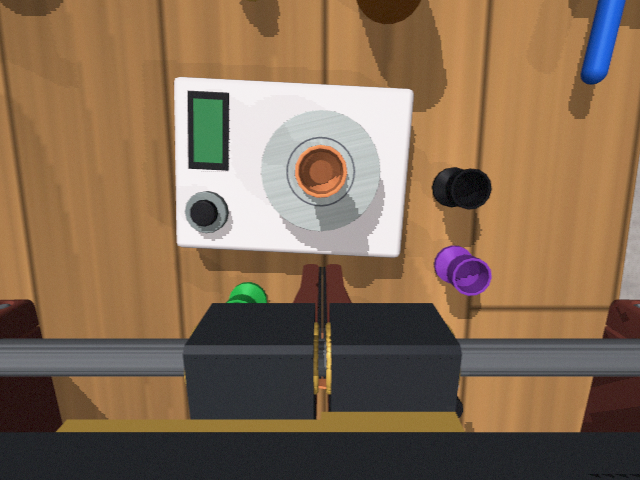

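```bash
python3 - <<'E'
from h import *
d=np.load("w5.npz"); C=(d["K"],d["R"],d["t"])
f=cv2.imread("pics/w5.png")[:,:,::-1].copy(); H,S,V=masks(f)
m=(V<70).astype(np.uint8); m[:, :185]=0; m[:,225:]=0; m[:195]=0; m[230:]=0
cs,_=cv2.findContours(m,cv2.RETR_EXTERNAL,cv2.CHAIN_APPROX_NONE); k=max(cs,key=cv2.contourArea)[:,0].astype(float)
e=circ([ray(C,p,.064) for p in k]); print(e)
pan=np.array([.5948,.1137]); v=e[:2]-pan; print(np.linalg.norm(v))
# geometry: yaw from housing/key direction
th=np.arctan2(v[1],v[0])-np.arctan2(-.045,-.112); print("yaw",th)
a=Rn.from_euler('z',th).as_matrix()[:2,:2]@[-.112,-.045]+pan; print("key from geom",a)
k2=att_push(0,0.0); print(manip.solve_ik([*e[:2],.2],k2))
E
```

```text
[0.48312452 0.07503031 0.01255434]
0.11818103699461843
yaw -0.04869824877975937
key from geom [0.48074222 0.0742054 ]
[ 1.26767454e-02  2.43354179e-01  1.79400635e+00 -4.44089210e-16
  1.10423212e+00  1.58347307e+00]
```

```bash
python3 - <<'E'
from h import *
a=att(np.pi/2); k=[.4820,.0747]
manip.move_to([*k,.22],a)
manip.move_l([*k,.10],vel=.12)
manip.hold(.1)
f0=np.mean([manip.current_ft_force() for _ in range(1)],0)
r=manip.move_l([*k,.0715],vel=.02,until_force=10)
print(r,manip.current_tool_pos().round(4),manip.current_ft_force().round(2),f0.round(2))
manip.hold(.4)
print(manip.current_tool_pos().round(4),manip.current_ft_force().round(2))
snap("w6"); snap("s6","scene"); print(manip.current_time_s())
E
```

```text
True [0.482  0.0747 0.0763] [-0.78 -0.68  8.37] [-0.21 -0.59 -0.72]
[0.4819 0.0747 0.0762] [-1.28  0.42  7.96]
16.725
```

View pics/s6.png

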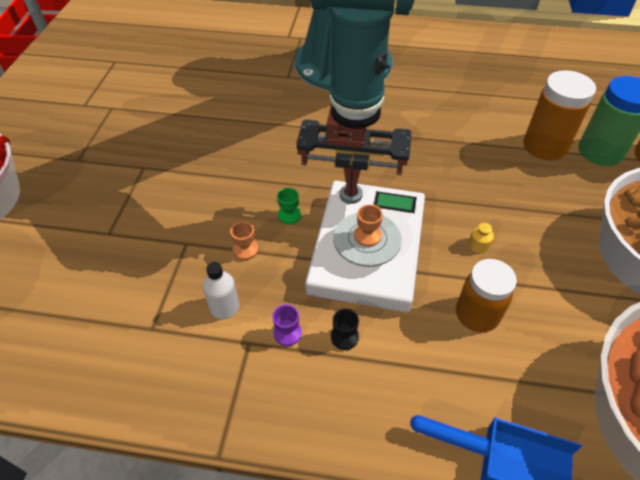

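```bash
python3 - <<'E'
from h import *
k=[.4820,.0747]
r=manip.move_l([*k,.0735],vel=.01,until_force=6)
print(r,manip.current_tool_pos().round(4),manip.current_ft_force().round(2))
manip.hold(.3); print(manip.current_tool_pos().round(4),manip.current_ft_force().round(2))
manip.move_l([*k,.10],vel=.04); manip.hold(.2)
print(manip.current_ft_force().round(2))
manip.move_l([*k,.25],vel=.15)
manip.move_to([.5955,.056,.25],att_push(np.pi/2)); manip.hold(.3)
f,C=snap("w7"); pc,_,_=measure(f,C)
H,S,V=masks(f); m=((S>110)&(H<16)&(V>60)).astype(np.uint8)
q=proj(C,[*pc[:2],.132]).astype(int); mm=np.zeros_like(m); cv2.circle(mm,tuple(map(int,q)),50,1,-1)
cs,_=cv2.findContours(m*mm,cv2.RETR_EXTERNAL,cv2.CHAIN_APPROX_NONE); kk=max(cs,key=cv2.contourArea)[:,0].astype(float)
a=circ([ray(C,p,.132) for p in kk]); print("pan",pc,"rim",a,"off mm",(a-pc)[:2]*1e3)
manip.move_to([.30,.40,.32],att(1.0)); snap("s7","scene"); snap("t7","top"); print(manip.current_time_s())
E
```

```text
True [0.482  0.0747 0.0762] [-1.66  0.19  9.67]
[0.482  0.0747 0.0762] [-2.11 -0.74 10.85]
[-0.06 -0.69  0.97]
pan [0.59480529 0.11362538 0.05385988] rim [0.59536959 0.11357084 0.01898691] off mm [ 0.56430784 -0.05453798]
22.775
```

View pics/t7.png

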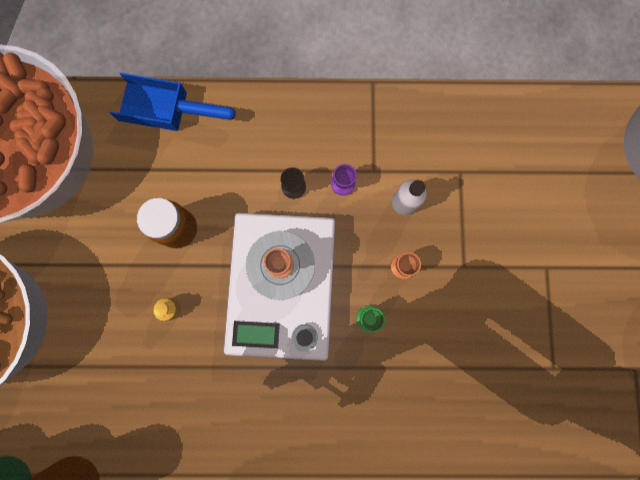

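View pics/s7.png

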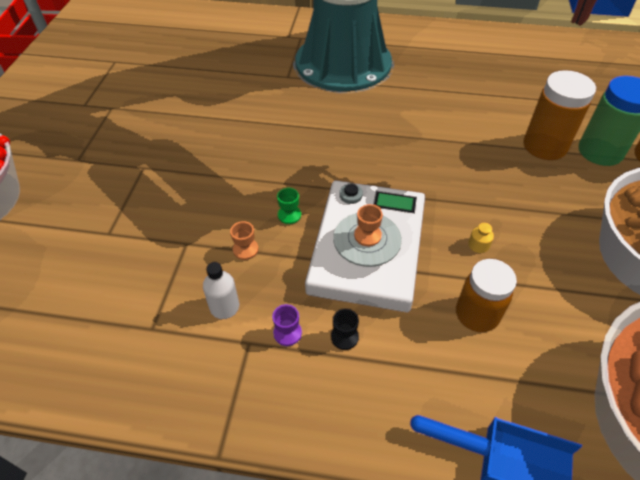

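The cup stands centred on the pan (top 278,263, inside the ring). The key is back up (top 305,338), and the bystanders are at the same pixels as at the start. I'm handing in.

```bash
python3 - <<'E'
from workcell import manip
manip.close_job()
E
```

```text
the job is handed in; nothing more can be done
```

The copper cup is standing in the middle of the pan, the key has been pressed fully and let go, and the job was handed in at about 23 s.

- **Centring:** I used slow taps (15–20 mm/s) with the closed fingers on the foot's rim, moving the cup about 25 mm towards +y. The 3.5 N force stop never tripped on the centring taps. From straight above with the wrist camera, the cup was about 0.6 mm from the pan's centre, both before and after the key press.
- **Key:** It stopped moving at about 4.8 mm while the force rose from about 8 to 11 N, so I take it as fully down. The force dropped back to about zero once I lifted off, and the last pictures show the key up.
- **Other objects:** By eye in the final top and scene pictures, the spare cup, jar, shaker and weight are where they were, and the arm is clear of everything.

**Checks that disagreed or failed:**
- The first scene-camera reading put the cup about 5 mm off in x from the wrist view. I trusted the wrist view.
- While pushing, the bowl-rim and foot estimates differed by about 2 mm.
- Two automatic fits failed: the pan in the top view and the cup in one wrist view. I dropped the first and retook the second from straight overhead.

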